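# Plug the spare control module into the sewing station's dock and lock it

## Robot

A 7-joint arm with a two-finger parallel gripper is mounted at the origin on the work surface. World frame = base frame: x ahead of the robot, y to its left, z up, the work surface at z = 0. Lengths are in m, angles in rad, forces in N, time in s.
With the tool pointing down it reaches from about 0.35 to 0.9 m from the base axis. Payload 8.1 kg.
Tool frame: the origin (TCP) lies at the very end of the fingers, on their centre line; the grasp point (between the pads) lies arm.hold_point_z behind it (arm.hold_point_z is the distance from the TCP to the grasp point, in m); z points along the fingers, y is the line along which they close (so a half turn about z gives the same grasp; the last joint's range is limited). The gripper opens to 92 mm and grips with 3 to 60 N. Pads are 19 mm wide; open, the fingers measure 130 mm over their backs; the gripper's body (75 mm by 190 mm) begins 47 mm behind the grasp point.
Start: joints at [1.078, 0.434, 0.025, 1.573, -0.012, 1.134, -0.075], TCP at [0.237, -0.578, 0.201] pointing down, gripper open.
Joint ranges: [-2.62, 2.62], [-0.44, 2.09], [-1.27, 1.32], [0.08, 2.57], [-1.32, 4.46], [0.12, 2], [-2.74, 2.74]. Speed limits (rad/s): [2.22, 2.22, 3.01, 3.01, 3.14, 3.14, 3.14].

## Interface

Orientations are given as a rotation vector (axis times angle).
In Python, from cell import arm, vision, job, cut_out gives the robot as it stands. The module is installed in compiled form; this text tells all that it offers.
- The arm moves only by the tool play_rows, never from a script. Its argument "increments" is text: rows parted by semicolons, each of 5 numbers parted by spaces: the shift along the tool's x, y, z in cm, then the turn about the tool's z in degrees, then the opening, from -1 (shut) to 1 (fully open), so that 0 is half open. A call has 1 to 5 rows; each row shifts and turns the commanded pose from where the row before left it, along the tool's axes as they then stand; what a row does not reach is not made up. A row lasts 1/12 s, in which the tool goes at most 41.7 mm and 7.16 degrees, less where a joint would pass 70% of its speed; a pose out of reach is approached as far as the arm can. A call is refused whole if a number of a shift passes 4.17 or a number of a turn 7.16, either way. A call with a gripper value outside its range is refused whole. The fingers move at their own pace and stop on an object; "grip_force" is the grip in N (left out, the last holds). Time passes only in rows, so rows that do not move let the fingers close. It gives the time, the measured TCP pose, the force, the opening and the grip force at its end, in the units of the state.
- arm.observe(): the state, without advancing time (a new reading comes with each control period).
- vision.get_image(name): name is "side" or "top"; returns a dict with "frame" (400x640x3 uint8, red, green, blue), "z_map" (400x640 float32, m along the optical axis (not along the pixel's ray), 0 where there is no reading), "mtx" (3x3 intrinsics, pixels), "cam_to_world" (4x4, takes a point from camera to world coordinates). Camera axes: x right, y up, looking along -z (the intrinsics and any distortion apply to the point x, -y, -z); pixel columns grow to the right and rows downward; lengths in m; the calibration is good to about 2 mm. A picture is of the moment at which its call begins.
- job.sign_off(): hands the job in; it is judged then, once.
Trained networks look in a picture, given as the dict that the camera call returned (one of the last four; its "shot" number tells which), for a name from the list of things; names that differ only in an ending like _2 or _b are one class to them, and where a whole thing is asked for, a point or a joint stands for the part that bears it (a point fixed in the world has none). Each returns a list of dicts, best first, with "confidence" (0 to 1); they miss things now and then, are a little off and sometimes report something else, mostly with a low value. They report only what shows in the picture. A call takes as long as a camera call. They do not tell look-alikes from the thing itself.
- cut_out(query, picture): "mask" (400x640 bool, what is visible of it) and "point" ([row, column] in pixels, amid what is visible of it).
The state is a dict: "clock": time; "joints": joint angles; "dq": joint speeds; "joint_efforts": joint torques, N m; "position": TCP position; "ee_rot": TCP orientation; "force": force on the tool from outside, world axes, zero at the start; "ft_torque": the same for the moment, N m; "width": opening from 0.0 (shut) to 1.0 (fully open); "gripper_force": force on a finger pad.
Only numpy, scipy, OpenCV 4.12 (cv2) and the standard library are available. Lean on these libraries where they do the work, as an engineer would, in place of code of your own. Each camera call takes 0.05 s, during which the arm holds its last target. There are 200 camera calls.

## Task

Take the black control module with the orange top out of its blue cradle, stand it upright on the table and let go to take it again across its other pair of sides, and lower it upright between the dock's two metal guide cheeks until it sits fully home; then swing the red-handled lever over it until it is fully shut. The contacts are delicate: inside the guides keep hold of the module until it rests on the seat, never let it drop in. Do not shift or knock over the two thread cones and the bottle.

Things in the scene. Friction and masses are not known exactly. Their poses are not given: they have to be found in the camera images.
- module: the control module: black box, orange top and orange band near the top, 66 (its x) x 46 (its y) x 80 mm (its z), about 0.35 kg. Origin at the centre of its underside, z up. Starts standing upright in the cradle, its axes parallel to the cradle's. It is symmetric: either way round will do in the dock.
- cradle: blue cradle, fixed, base 120 (x) x 110 (y) x 12 mm, origin at the centre of its underside, z up. The module stands on the base. End walls at +x and -x (8 mm thick, 60 mm wide, inner faces 35 mm from the centre) rise to 106 mm above the table, 14 mm over the module's top. Its +y and -y sides are open but for lips up to 22 mm: grip there, across the 46 mm width.
- dock: grey dock, fixed, base 150 (x) x 170 (y) x 20 mm, origin at the centre of its underside, z up. Aluminium guide cheeks at +y and -y, 62 mm long, 10 mm thick, inner faces 24.5 mm from the centre up to 108 mm above the table, then flaring to a rim at 125 mm (outer faces there 38 mm out). At +x and -x only low black lips, inner faces 34.5 mm out, tops 41 mm above the table.
- seat (a point): centre of the pocket floor, dock origin + 20 mm z, axes as the dock's. The module's origin comes here, its x along the dock's x (either way round), 1.5 mm play all round. The cheeks end 25 mm above its seated top, so here fingers can hold it only across its 66 mm, along the dock's x.
- lever (a joint): locking lever's angle in rad: 0 = fully shut (level, from the hinge over the module to the dock's -y), 1.57 = upright, starts at 2.0 to 2.25 (leaning out to the dock's +y), end stop 2.35. Stiff hinge: it stays where it is left; about 3 N at the handle moves it.
- lever_hinge (a point): centre of the lever's hinge, fixed on two posts on the dock (dock frame: 0, 62, 135 mm); the hinge axis is the dock's x.
- lever_tip (a point): outer end of the lever's red handle, 125 mm from the hinge. The steel bar is 22 mm wide (dock x) and 12 mm thick; its outer 45 mm is the red handle, 30 mm wide, 16 mm thick. A steel foot 20 mm square hangs 32 mm below the bar's centre line, 62 mm from the hinge, and ends 3 mm above the seated module when shut.
- red_cone: red thread cone standing upright, 62 mm base diameter, 122 mm tall; origin at the centre of its underside. Leave alone.
- teal_cone: teal thread cone, same size and origin. Leave alone.
- bottle: clear bottle with blue cap and band, 64 mm diameter, 200 mm tall; origin at the centre of its underside. Leave alone.
Mind the look-alikes: they are no part of the job. There is more than one size of the dock; the job needs the smaller.

How it is judged:
By the outcome, as a careful person would: the job done as asked, in the order asked, and still so for the second after the job is handed in, with the robot touching nothing.
It also fails if it takes over 72 s, if anything falls off the work surface, if the arm or the gripper's body presses on something with over 40 N, if the wrist force passes 120 N, or if a joint passes its speed limit or range.

## Working session

There is one attempt and no reset: what is moved stays moved. The work goes in short steps, Python scripts to look and compute and a tool call to move; the robot and the scene stay as the last step left them, time stands still between calls to the robot, and variables do not carry over. Pictures are saved under pics/ and viewed, at most 10 in all, crops included, and the job is handed in when it is done.

Besides the shell and the picture viewer there is one more tool, called after "Call:" as a command line: name --argument value ..., lists and objects as JSON in quotes. play_rows: Moves the arm, as the interface text tells. Its arguments: {"type":"object","properties":{"increments":{"type":"string"},"grip_force":{"type":"number"}},"required":["increments"]}

```bash
mkdir -p pics
cat > h.py <<'E'
import numpy as np, cv2
from cell import arm, vision, job, cut_out
def world(p):
    z=p['z_map'];v,u=np.mgrid[0:400,0:640];K=p['mtx']
    X=np.stack([(u-K[0,2])/K[0,0]*z,-(v-K[1,2])/K[1,1]*z,-z,np.ones_like(z)],-1)
    return (X@p['cam_to_world'].T)[...,:3]
def save(p,n,crop=None,s=1):
    f=p['frame']
    if crop: r0,r1,c0,c1=crop; f=f[r0:r1,c0:c1]
    f=cv2.resize(f,None,fx=s,fy=s,interpolation=cv2.INTER_CUBIC)
    cv2.imwrite('pics/'+n,f[...,::-1])
E
cat > a.py <<'E'
from h import *
ps={n:vision.get_image(n) for n in('side','top')}
for n,p in ps.items():
    save(p,n+'0.png'); W=world(p); print(n,[k for k in p], p['cam_to_world'][:3,3].round(2))
    for q in ['module','cradle','dock','lever','red_cone','teal_cone','bottle']:
        for d in cut_out(q,p):
            m=d['mask']&(p['z_map']>0)
            print(q,round(d['confidence'],2),np.round(d['point']),m.sum(),np.median(W[m],0).round(3) if m.any() else '')
s=arm.observe();print(s,arm.hold_point_z)
E
python3 a.py
```

```text
side ['frame', 'z_map', 'mtx', 'cam_to_world', 'shot'] [0.47 0.89 0.73]
module 0.55 [300. 323.] 948 [0.536 0.269 0.08 ]
cradle 0.76 [321. 318.] 1434 [0.542 0.281 0.013]
dock 0.91 [201. 355.] 1824 [ 0.486 -0.232  0.038]
dock 0.68 [159. 344.] 1676 [ 0.547 -0.522  0.071]
lever 0.63 [170. 347.] 185 [ 0.515 -0.169  0.204]
lever 0.44 [130. 349.] 172 [ 0.539 -0.563  0.187]
red_cone 0.57 [210. 278.] 444 [ 0.744 -0.118  0.069]
red_cone 0.47 [175. 352.] 193 [ 0.516 -0.166  0.205]
bottle 0.82 [279. 253.] 1473 [0.704 0.257 0.105]
top ['frame', 'z_map', 'mtx', 'cam_to_world', 'shot'] [ 0.5  -0.12  1.21]
module 0.68 [239. 182.] 587 [0.54  0.245 0.092]
cradle 0.6 [243. 196.] 1031 [0.527 0.229 0.014]
cradle 0.29 [239. 342.] 350 [ 0.515 -0.176  0.211]
dock 0.91 [255. 370.] 3425 [ 0.481 -0.269  0.022]
dock 0.82 [230. 477.] 6099 [ 0.53  -0.545  0.029]
lever 0.81 [229. 499.] 1085 [ 0.537 -0.571  0.188]
lever 0.65 [242. 345.] 313 [ 0.515 -0.176  0.212]
red_cone 0.61 [162. 322.] 399 [ 0.734 -0.135  0.1  ]
teal_cone 0.71 [179. 262.] 424 [0.694 0.026 0.098]
bottle 0.62 [175. 184.] 845 [0.7   0.223 0.129]
bottle 0.46 [240. 346.] 332 [ 0.514 -0.179  0.211]
{'clock': 0.8, 'joints': array([ 1.07844937,  0.43445429,  0.02500918,  1.5731454 , -0.01158085,
        1.13396915, -0.07509954]), 'dq': array([ 9.20542266e-05,  1.01763192e-03, -3.58689448e-04,  3.31617323e-04,
        1.46987295e-03, -1.12975352e-03,  2.25284830e-04]), 'joint_efforts': array([ 1.45180607e-04, -6.67593741e+01,  9.83904451e-01, -3.14799750e+01,
       -6.07237522e-02,  3.26634001e-02,  4.47297418e-05]), 'position': array([ 0.2374623 , -0.57819887,  0.20129153]), 'ee_rot': array([3.08198657e+00, 6.08182825e-01, 2.28647559e-05]), 'force': array([-0.25512437, -0.11488867, -0.59290807]), 'ft_torque': array([ 0.07582851,  0.0199693 , -0.03911943]), 'gripper_force': 0.0, 'width': 1.0001100982813742} 0.0188
```

View pics/top0.png

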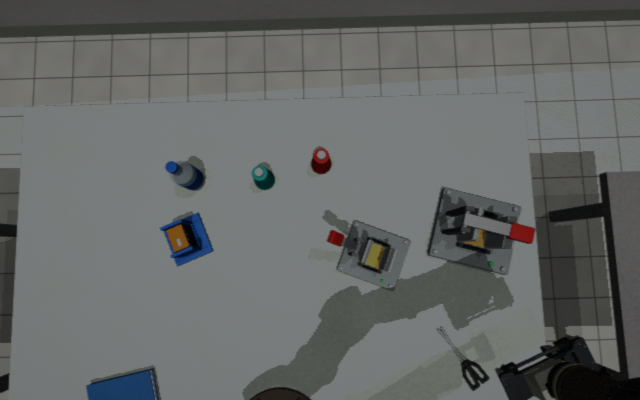

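View pics/side0.png

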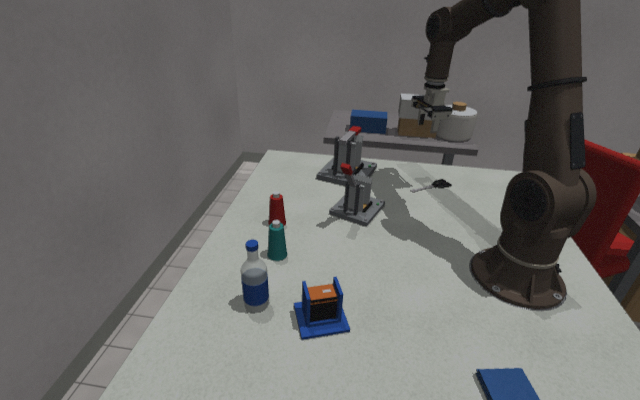

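```bash
cat > b.py <<'E'
from h import *
p=vision.get_image('top');W=world(p);s=vision.get_image('side');S=world(s)
def rect(P,n):
    r=cv2.minAreaRect((P[:,:2]*1000).astype(np.float32)); print(n,len(P),np.round(r[0],1),np.round(r[1],1),round(r[2],1),'z',np.median(P[:,2]).round(4))
def sel(c,r,z0,z1,W=W):
    return (np.hypot(W[...,0]-c[0],W[...,1]-c[1])<r)&(W[...,2]>z0)&(W[...,2]<z1)
for nm,c,r in(('dock',(.485,-.25),.125),('bigdock',(.54,-.545),.17)):
    rect(W[sel(c,r,.012,.03)],nm+' base'); rect(S[sel(c,r,.012,.03,S)],nm+' base side')
    rect(W[sel(c,r,.11,.135)],nm+' rim'); rect(W[sel(c,r,.17,.3)],nm+' lever hi')
c=(.54,.235)
for nm,w in(('top',W),('side',S)):
    rect(w[sel(c,.09,.007,.018,w)],nm+' cradle base')
    rect(w[sel(c,.09,.086,.098,w)],nm+' module top'); rect(w[sel(c,.09,.1,.115,w)],nm+' walls')
    for n2,c2,z0,z1 in(('red',(.74,-.13),.115,.13),('teal',(.7,.03),.115,.13),('bottle',(.7,.24),.185,.21),('leverhi',(.5,-.18),.17,.3)):
        rect(w[sel(c2,.06,z0,z1,w)],nm+n2)
a=p['frame'][200:300,310:430];b=p['frame'][200:280,150:230]
a=cv2.resize(a,(480,400),interpolation=2);b=cv2.resize(b,(320,320),interpolation=2)
o=np.zeros((400,800,3),np.uint8);o[:,:480]=a;o[:320,480:]=b;cv2.imwrite('pics/crop.png',o[...,::-1])
np.savez('s0.npz',top=W,side=S,tf=p['frame'],sf=s['frame'])
E
python3 b.py
```

```text
dock base 2414 [ 476.8 -275.7] [170.1 150.4] 68.4 z 0.0205
dock base side 696 [ 479.4 -275.4] [179.6 149.4] 68.1 z 0.0193
dock rim 237 [ 482.5 -260.8] [108.8  61.9] 68.5 z 0.1223
dock lever hi 329 [ 515.3 -178.9] [73.6 29.8] 68.1 z 0.2145
bigdock base 3227 [ 546.1 -536.3] [288.2 200.1] 74.0 z 0.0265
bigdock base side 529 [ 542.1 -563. ] [233.4 200.1] 73.5 z 0.0254
bigdock rim 181 [ 544.7 -539.5] [136.4  82.6] 74.3 z 0.1236
bigdock lever hi 1182 [ 537.4 -558.3] [178.   69.3] 72.5 z 0.1885
top cradle base 676 [538.8 252. ] [153.1 114.7] 21.6 z 0.0122
top module top 485 [536. 251.] [85.4 60.7] 24.9 z 0.0928
top walls 159 [537.2 252.4] [86.4 61. ] 21.4 z 0.1063
topred 56 [ 745.5 -134. ] [18.6 20. ] 88.4 z 0.1218
topteal 61 [703.9  31.8] [21.4 21.2] 85.3 z 0.1217
topbottle 131 [707.7 235.1] [28.3 28.6] 23.5 z 0.1996
topleverhi 329 [ 515.3 -178.9] [73.6 29.8] 68.1 z 0.2145
side cradle base 769 [539.9 255.1] [120.7 109.5] 20.8 z 0.0116
side module top 488 [540.4 256.9] [85.4 57.1] 24.0 z 0.0922
side walls 157 [540.6 252.8] [86.5 61.5] 21.0 z 0.105
sidered 27 [ 750.2 -134.4] [16.5 25. ] 13.7 z 0.1214
sideteal 42 [707.5  33.9] [20.6 22.4] 42.3 z 0.121
sidebottle 133 [712.  236.6] [28.2 28.2] 25.4 z 0.1984
sideleverhi 172 [ 517.2 -175.4] [70.7 29.7] 65.3 z 0.2093
```

View pics/crop.png

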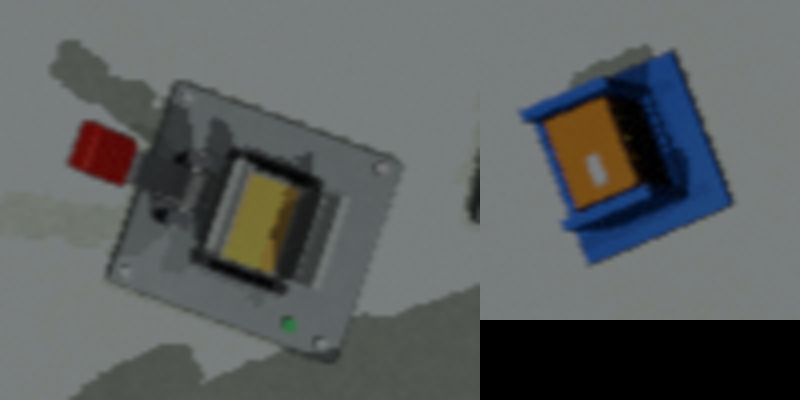

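Candidates: the only orange-topped module with a white label is in the blue cradle (top view, row 239, col 182). There are two docks: the big one (230,477) measures about 200 mm, and the small one (255,370) measures 170×150 mm. I choose the small dock; the close crop confirms it, with an empty yellow pocket and the lever leaning to +y. The blue tray at (385,122) is not the cradle.

Call:
play_rows --increments "0 0 -4 0 1;0 0 -4 0 1;0 0 -4 0 1;2.7 -2.97 0 0 1;2.7 -2.97 0 0 1" --grip_force 30

```text
clock: 1.32
position: [0.2648, -0.5049, 0.324]
ee_rot: [3.077, 0.601, 0.003]
force: [1.3, 0.3, -0.3]
width: 1.002
gripper_force: 0.0
```

Call:
play_rows --increments "2.7 -2.97 0 0 1;2.7 -2.97 0 0 1;2.7 -2.97 0 0 1;2.7 -2.97 0 0 1;2.7 -2.97 0 0 1"

```text
clock: 1.73
position: [0.3335, -0.3121, 0.3214]
ee_rot: [3.082, 0.608, 0.0]
force: [0.9, 0.3, 0.5]
width: 1.005
gripper_force: 0.0
```

Call:
play_rows --increments "2.7 -2.97 0 0 1;2.7 -2.97 0 0 1;2.7 -2.97 0 0 1;2.7 -2.97 0 0 1;2.7 -2.97 0 0 1"

```text
clock: 2.15
position: [0.402, -0.1234, 0.3216]
ee_rot: [3.081, 0.608, 0.001]
force: [1.0, -0.8, 0.1]
width: 1.001
gripper_force: 0.0
```

Call:
play_rows --increments "2.7 -2.97 0 0 1;2.7 -2.97 0 0 1;2.7 -2.97 0 0 1;2.7 -2.97 0 0 1;2.7 -2.97 0 0 1"

```text
clock: 2.57
position: [0.4705, 0.0652, 0.3216]
ee_rot: [3.082, 0.608, 0.002]
force: [1.4, 0.3, -0.1]
width: 1.002
gripper_force: 0.0
```

Call:
play_rows --increments "2.7 -2.97 0 0 1;2.7 -2.97 0 0 1;2.7 -2.97 0 0 1;2.7 -2.97 0 0 1;2.7 -2.97 0 0 1"

```text
clock: 2.98
position: [0.5392, 0.2537, 0.3212]
ee_rot: [3.082, 0.607, 0.0]
force: [1.1, -0.0, 0.6]
width: 0.998
gripper_force: 0.0
```

```bash
cat >> h.py <<'E'
from scipy.spatial.transform import Rotation as R
def to(x,y,z,yaw):
    "remaining shift in tool cm and turn deg to a tool-down pose with tool x at world yaw (deg)"
    s=arm.observe();M=R.from_rotvec(s['ee_rot']).as_matrix();now=np.degrees(np.arctan2(M[1,0],M[0,0]))
    d=M.T@(np.array([x,y,z])-s['position'])*100
    print('t',round(s['clock'],2),'pos',s['position'].round(4),'yaw',round(now,2),'tilt',M[2].round(3),'F',s['force'].round(1),'w',round(s['width'],3),'gf',round(s['gripper_force'],1))
    print('shift cm',d.round(2),'turn',round(-((yaw-now+180)%360-180),2))
E
python3 -c "
from h import *
to(.539,.2526,.2,21); print(arm.observe()['joints'].round(2))"
```

```text
t 2.98 pos [0.5392 0.2537 0.3212] yaw 22.29 tilt [ 0.  0. -1.] F [ 1.1 -0.   0.6] w 0.998 gf 0.0
shift cm [-0.06  0.09 12.12] turn 1.29
[-0.12  0.38 -0.6   1.42  0.22  1.41 -1.9 ]
```

Call:
play_rows --increments "-0.06 0.09 4 1.3 1;0 0 4 0 1;0 0 4 0 1;0 0 4 0 1;0 0 4 0 1"

```text
clock: 3.4
position: [0.5384, 0.2508, 0.1196]
ee_rot: [-3.089, -0.573, -0.001]
force: [1.1, 0.1, 0.2]
width: 0.999
gripper_force: 0.0
```

Call:
play_rows --increments "0 0 3.6 0 1;0 0 3 0 1;0 0 0 0 1;0 0 0 0 -1;0 0 0 0 -1"

```text
clock: 3.82
position: [0.5395, 0.2518, 0.0571]
ee_rot: [-3.088, -0.573, -0.003]
force: [0.4, -0.3, 0.1]
width: 0.9
gripper_force: 0.0
```

Call:
play_rows --increments "0 0 0 0 -1;0 0 0 0 -1;0 0 0 0 -1;0 0 0 0 -1;0 0 0 0 -1"

```text
clock: 4.23
position: [0.5388, 0.251, 0.0559]
ee_rot: [-3.089, -0.573, -0.002]
force: [-0.9, 1.8, 0.5]
width: 0.541
gripper_force: 0.5
```

```bash
python3 -c "
from h import *
to(.539,.2526,.2,21)"
```

```text
t 4.23 pos [0.5388 0.251  0.0559] yaw 21.02 tilt [ 0.001  0.    -1.   ] F [-0.9  1.8  0.5] w 0.541 gf 0.5
shift cm [  0.09  -0.14 -14.41] turn 0.02
```

Call:
play_rows --increments "0 0 0 0 -1;0 0 0 0 -1;0 0 0 0 -1;0 0 0 0 -1;0 0 0 0 -1"

```text
clock: 4.65
position: [0.5387, 0.2513, 0.0557]
ee_rot: [-3.088, -0.574, -0.001]
force: [-0.5, 0.7, 5.7]
width: 0.499
gripper_force: 30.0
```

Call:
play_rows --increments "0 0 -1 0 -1;0 0 -2 0 -1;0 0 -3 0 -1;0 0 -4 0 -1;0 0 -4 0 -1"

```text
clock: 5.07
position: [0.5373, 0.25, 0.196]
ee_rot: [3.088, 0.574, -0.005]
force: [1.9, 1.1, -3.6]
width: 0.498
gripper_force: 29.9
```

```bash
python3 -c "
from h import *
to(.5,.05,.2,-21.6)"
```

```text
t 5.07 pos [0.5373 0.25   0.196 ] yaw 21.04 tilt [-0.003  0.    -1.   ] F [ 1.9  1.1 -3.6] w 0.498 gf 29.9
shift cm [-10.66  17.33  -0.36] turn 42.64
```

Call:
play_rows --increments "0 0 0 7.1 -1;0 0 0 7.1 -1;0 0 0 7.1 -1;0 0 0 7.1 -1;0 0 0 7.1 -1"

```text
clock: 5.48
position: [0.5379, 0.2503, 0.1952]
ee_rot: [3.115, -0.405, -0.002]
force: [0.5, 0.4, -2.8]
width: 0.495
gripper_force: 29.9
```

Call:
play_rows --increments "0 0 0 7.1 -1;0.33 3.1 0 0 -1;0.33 3.1 0 0 -1;0.33 3.1 0 0 -1;0.33 3.1 2.7 0 -1"

```text
clock: 5.9
position: [0.5071, 0.1308, 0.172]
ee_rot: [-3.083, 0.586, -0.01]
force: [1.7, -0.3, -3.1]
width: 0.5
gripper_force: 29.9
```

Call:
play_rows --increments "0.33 3.1 2.7 0 -1;0.33 3.1 2.7 0 -1;0.33 3.1 2.7 0 -1;0 0 2 0 -1;0 0 1 0 -1"

```text
clock: 6.32
position: [0.4777, 0.0377, 0.055]
ee_rot: [3.083, -0.593, -0.007]
force: [-0.4, 0.8, -2.9]
width: 0.498
gripper_force: 29.9
```

Call:
play_rows --increments "0 0 0.5 0 -1;0 0 0 0 -1;0 0 0 0 -1"

```text
clock: 6.57
position: [0.481, 0.042, 0.053]
ee_rot: [-3.086, 0.585, -0.001]
force: [-0.8, 0.1, -2.7]
width: 0.503
gripper_force: 29.9
```

```bash
python3 -c "
from h import *
to(.48,.04,.044,-21.6)
for n in('side','top'):
    p=vision.get_image(n);W=world(p)
    m=(np.hypot(W[...,0]-.48,W[...,1]-.04)<.08)&(W[...,2]<.06)&(W[...,2]>.008)
    print(n,W[m][:,2].min() if m.any() else 0, m.sum())
save(p,'p1.png',(130,330,200,400),3); save(vision.get_image('side'),'p2.png',(150,350,250,450),3)
a=cv2.imread('pics/p1.png');b=cv2.imread('pics/p2.png');cv2.imwrite('pics/p3.png',cv2.resize(np.hstack([a,b]),(800,400)))"
```

```text
t 6.57 pos [0.481 0.042 0.053] yaw -21.46 tilt [ 0.001 -0.001 -1.   ] F [-0.8  0.1 -2.7] w 0.503 gf 29.9
shift cm [-0.02  0.22  0.9 ] turn 0.14
side 0.008554977880898096 350
top 0.027511007943950228 8
```

View pics/p3.png

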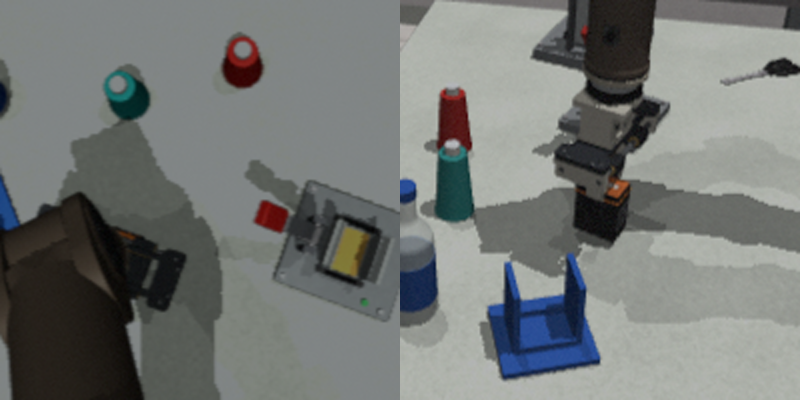

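The picture shows the module held upright about 1 cm over the table (right half, 600,215), with the cones untouched and the dock clear.

Call:
play_rows --increments "0 0 0.6 0 -1;0 0 0.1 0 -1;0 0 0.1 0 -1;0 0 0 0 -1;0 0 0 0 -1"

```text
clock: 7.13
position: [0.4801, 0.0406, 0.0442]
ee_rot: [3.086, -0.588, -0.0]
force: [0.6, -0.2, -3.0]
width: 0.494
gripper_force: 29.9
```

Call:
play_rows --increments "0 0 0.1 0 -1;0 0 0 0 -1"

```text
clock: 7.3
position: [0.4804, 0.0407, 0.0436]
ee_rot: [3.086, -0.588, 0.001]
force: [-1.8, -0.2, 2.6]
width: 0.497
gripper_force: 29.9
```

Call:
play_rows --increments "0 0 0.1 0 -1;0 0 0 0 -1"

```text
clock: 7.47
position: [0.4808, 0.0411, 0.0433]
ee_rot: [-3.086, 0.587, -0.002]
force: [-3.2, 1.4, 11.0]
width: 0.495
gripper_force: 30.0
```

Call:
play_rows --increments "0 0 0 0 -0.2;0 0 0 0 0.2;0 0 0 0 0.6;0 0 0 0 1;0 0 0 0 1"

```text
clock: 7.88
position: [0.4803, 0.0405, 0.0422]
ee_rot: [3.086, -0.588, 0.0]
force: [-0.5, -0.1, 0.1]
width: 0.741
gripper_force: 0.0
```

Call:
play_rows --increments "0 0 0 0 1;0 0 0 0 1;0 0 -2.5 0 1;0 0 -4 0 1;0 0 -2.5 0 1"

```text
clock: 8.3
position: [0.4804, 0.041, 0.1345]
ee_rot: [-3.086, 0.587, -0.001]
force: [1.2, -0.6, 0.1]
width: 0.997
gripper_force: 0.0
```

Call:
play_rows --increments "0 0 0 -6.92 1;0 0 0 -6.92 1;0 0 0 -6.92 1;0 0 0 -6.92 1;0 0 0 -6.92 1"

```text
clock: 8.72
position: [0.4801, 0.0405, 0.1323]
ee_rot: [3.12, 0.366, 0.0]
force: [0.2, -0.3, -0.8]
width: 1.002
gripper_force: 0.0
```

Call:
play_rows --increments "0 0 0 -6.92 1;0 0 0 -6.92 1;0 0 0 -6.92 1;0 0 0 -6.92 1;0 0 0 -6.92 1"

```text
clock: 9.13
position: [0.4801, 0.0405, 0.1322]
ee_rot: [2.87, 1.277, -0.0]
force: [-0.3, 0.4, 0.3]
width: 1.0
gripper_force: 0.0
```

Call:
play_rows --increments "0 0 0 -6.92 1;0 0 0 -6.92 1;0 0 0 -6.92 1;0 0 0 0 1;0 0 0 0 1"

```text
clock: 9.55
position: [0.4801, 0.0404, 0.1321]
ee_rot: [-2.602, -1.76, 0.0]
force: [0.4, -0.6, 0.5]
width: 1.001
gripper_force: 0.0
```

```bash
python3 -c "
from h import *
to(.4808,.0411,.048,68.5);print(arm.observe()['joints'].round(2))
for n in('side','top'):
    p=vision.get_image(n);W=world(p)
    m=(np.hypot(W[...,0]-.48,W[...,1]-.04)<.055)&(abs(W[...,2]-.08)<.008)
    f=p['frame'].astype(int); m&=(f[...,0]>f[...,2]+40)
    P=W[m]; print(n,m.sum(),cv2.minAreaRect((P[:,:2]*1000).astype(np.float32)) if len(P)>5 else '')"
```

```text
t 9.55 pos [0.4801 0.0404 0.1321] yaw 68.16 tilt [ 0. -0. -1.] F [ 0.4 -0.6  0.5] w 1.001 gf 0.0
shift cm [0.09 0.04 8.41] turn -0.34
[ 0.38  0.38 -0.74  1.96  0.32  0.92 -0.89]
side 167 ((483.8374938964844, 41.30487823486328), (43.18678665161133, 59.4471549987793), 67.19084167480469)
top 95 ((483.6994934082031, 26.32054328918457), (70.92024230957031, 36.86236572265625), 11.263876914978027)
```

Call:
play_rows --increments "0 0 3 0 1;0 0 3 0 1;0 0 2.4 0 1;0 0 0 0 1;0 0 0 0 0.5"

```text
clock: 10.07
position: [0.4794, 0.0407, 0.0479]
ee_rot: [-2.598, -1.764, 0.003]
force: [-0.3, 0.8, 0.1]
width: 0.971
gripper_force: 0.0
```

Call:
play_rows --increments "0 0 0 0 -1;0 0 0 0 -1;0 0 0 0 -1;0 0 0 0 -1;0 0 0 0 -1" --grip_force 35

```text
clock: 10.48
position: [0.4814, 0.0406, 0.0494]
ee_rot: [2.598, 1.764, 0.003]
force: [-0.5, -1.4, 7.5]
width: 0.712
gripper_force: 35.0
```

Call:
play_rows --increments "0 0 0 0 -1;0 0 0 0 -1;0 0 0 0 -1;0 0 0 0 -1;0 0 0 0 -1"

```text
clock: 10.9
position: [0.4814, 0.0406, 0.0494]
ee_rot: [2.598, 1.764, 0.003]
force: [-0.2, -0.4, 7.4]
width: 0.711
gripper_force: 35.0
```

```bash
python3 -c "
from h import *
to(.4808,.0411,.048,68.5)"
```

```text
t 10.9 pos [0.4814 0.0406 0.0494] yaw 68.36 tilt [ 0.001  0.002 -1.   ] F [-0.2 -0.4  7.4] w 0.711 gf 35.0
shift cm [ 0.02 -0.07  0.14] turn -0.14
```

```bash
cat > m.py <<'E'
from h import *
s=arm.observe();t=s['position'];M=R.from_rotvec(s['ee_rot']).as_matrix();yaw=np.degrees(np.arctan2(M[1,0],M[0,0]))
print(t.round(4),yaw.round(2))
ax=np.array([M[:2,0],M[:2,1]])  # tool x (module y), tool y (module x)
for n in('side','top'):
    p=vision.get_image(n);W=world(p);q=(W[...,:2]-t[:2])@ax.T*1000; h=(W[...,2]-t[2])*1000
    m=(abs(q[...,0])<32)&(abs(q[...,1])<45)&(h>-46)&(h<-6)&(p['z_map']>0)
    Q=q[m]; print(n,m.sum())
    for k,half,oth in((0,23,33),(1,33,23)):
        for sg in(-1,1):
            f=(abs(Q[:,k]-sg*half)<5)&(abs(Q[:,1-k])<oth-5)
            if f.sum()>8: print('  tool','xy'[k],'face',sg,f.sum(),'offset mm',np.round(np.median(Q[f,k])-sg*half,2))
    if len(Q)>20: print('  pct',np.percentile(Q,[1,99],axis=0).round(1).tolist())
E
python3 m.py
```

```text
[0.4814 0.0406 0.0494] 68.36
side 275
  tool x face 1 185 offset mm 1.97
  tool y face -1 46 offset mm 2.37
  pct [[-16.9, -31.6], [28.0, 33.6]]
top 31
  tool x face -1 26 offset mm 1.28
  pct [[-31.2, -21.5], [-21.1, 37.7]]
```

Call:
play_rows --increments "0 0 -1 0 -1;0 0 -3 0 -1;0 0 -4 0 -1;0 0 -4 0 -1;0 0 -4 0 -1"

```text
clock: 11.42
position: [0.4789, 0.0409, 0.2103]
ee_rot: [-2.597, -1.766, 0.002]
force: [0.9, -0.2, -3.3]
width: 0.712
gripper_force: 35.0
```

Call:
play_rows --increments "0 0 -4 0 -1;0 0 -4 0 -1;0 0 -4 0 -1;-3.7 1.41 -1 0 -1;-3.7 1.41 -1 0 -1"

```text
clock: 11.83
position: [0.4793, -0.0364, 0.3515]
ee_rot: [2.591, 1.773, 0.006]
force: [1.3, -1.6, -2.9]
width: 0.715
gripper_force: 35.0
```

Call:
play_rows --increments "-3.7 1.41 0 0 -1;-3.7 1.41 0 0 -1;-3.7 1.41 0 0 -1;-3.7 1.41 0 0 -1;-3.7 1.41 0 0 -1"

```text
clock: 12.25
position: [0.4754, -0.2379, 0.3487]
ee_rot: [-2.598, -1.766, 0.0]
force: [1.5, -0.3, -2.6]
width: 0.712
gripper_force: 35.0
```

Call:
play_rows --increments "-3.7 1.41 0 0 -1;0 0 0 0 -1;0 0 0 0 -1"

```text
clock: 12.5
position: [0.4746, -0.2785, 0.3476]
ee_rot: [-2.601, -1.758, 0.001]
force: [0.7, 2.0, -3.3]
width: 0.707
gripper_force: 35.0
```

```bash
python3 -c "
from h import *
to(.4769,-.2763,.24,68.4);print(arm.observe()['joints'].round(2))"; python3 m.py
```

```text
t 12.5 pos [ 0.4746 -0.2785  0.3476] yaw 68.11 tilt [ 0.001 -0.002 -1.   ] F [ 0.7  2.  -3.3] w 0.707 gf 35.0
shift cm [ 0.29  0.15 10.76] turn -0.29
[ 0.89  0.29 -0.61  1.47  0.17  1.43 -0.1 ]
[ 0.4746 -0.2785  0.3476] 68.11
side 286
  tool x face 1 173 offset mm 2.01
  tool y face -1 51 offset mm 2.22
  pct [[-15.9, -31.9], [30.0, 33.5]]
top 85
  tool x face 1 73 offset mm 3.87
  pct [[24.4, -34.0], [27.3, 29.7]]
```

```bash
cat > d.py <<'E'
from h import *
z=np.load('s0.npz');o=np.array([.4769,-.2763])
ps=[arm.observe()['position']]
for n in('side','top'):
    W=z[n]
    for a in(68.2,68.6):
        y=np.radians(a);ax=np.array([[np.sin(y),-np.cos(y)],[np.cos(y),np.sin(y)]])
        q=(W[...,:2]-o)@ax.T*1000;h=W[...,2]*1000
        for nm,m in(('rim',(h>117)&(h<130)&(abs(q[...,0])<50)&(abs(q[...,1])<44)),('base',(h>14)&(h<26)&(abs(q[...,0])<90)&(abs(q[...,1])<100)),
            ('lip',(h>36)&(h<46)&(abs(q[...,0])<60)&(abs(q[...,1])<44))):
            Q=q[m]
            print(n,a,nm,len(Q),'x',np.percentile(Q[:,0],[.5,2,98,99.5]).round(1),'y',np.percentile(Q[:,1],[.5,2,98,99.5]).round(1))
q=vision.get_image('top'); ps.append(arm.observe()['position']); print(np.round(ps,4))
E
python3 d.py
```

```text
side 68.2 rim 57 x [-29.3 -28.5  31.7  34.5] y [-38.7 -36.5  40.1  41.4]
side 68.2 base 634 x [-72.5 -71.3  74.   76. ] y [-80.3 -75.4  87.7  88.6]
side 68.2 lip 49 x [-39.2 -38.3  25.6  27. ] y [-27.7 -27.6  39.6  40.4]
side 68.6 rim 57 x [-29.  -28.3  31.5  34.3] y [-38.8 -36.8  40.3  41.5]
side 68.6 base 634 x [-72.4 -71.6  74.   76.3] y [-80.  -75.   87.5  88.9]
side 68.6 lip 49 x [-39.2 -38.3  25.9  27.2] y [-27.5 -27.4  39.7  40.4]
top 68.2 rim 166 x [-30.9 -29.8  29.3  30.3] y [-37.6 -37.2  38.3  38.8]
top 68.2 base 2379 x [-74.9 -73.2  71.9  73.7] y [-83.4 -81.3  82.7  85. ]
top 68.2 lip 93 x [-43.3 -43.1  42.1  42.4] y [-24.5 -24.3  35.3  35.4]
top 68.6 rim 166 x [-30.7 -29.7  29.1  30.4] y [-37.5 -37.1  38.4  38.6]
top 68.6 base 2379 x [-74.9 -73.2  72.   73.7] y [-83.5 -81.3  82.8  85. ]
top 68.6 lip 93 x [-43.3 -43.   42.2  42.4] y [-24.4 -24.2  35.4  35.4]
[[ 0.4758 -0.275   0.3483]
 [ 0.476  -0.2745  0.3485]]
```

```bash
python3 m.py; python3 m.py; python3 -c "
from h import *
to(.4769,-.2763,.24,68.4)"
```

```text
[ 0.476  -0.2745  0.3485] 68.5
side 288
  tool x face 1 189 offset mm 1.85
  tool y face -1 44 offset mm 2.34
  pct [[-13.5, -31.8], [29.9, 33.7]]
top 83
  tool x face 1 70 offset mm 1.48
  pct [[23.4, -33.2], [24.9, 31.4]]
[ 0.4762 -0.2745  0.3486] 68.53
side 281
  tool x face 1 183 offset mm 1.54
  tool y face -1 45 offset mm 2.61
  pct [[-15.6, -31.8], [29.3, 33.4]]
top 82
  tool x face 1 69 offset mm 1.12
  pct [[23.4, -32.7], [24.6, 31.3]]
t 12.85 pos [ 0.4762 -0.275   0.3486] yaw 68.5 tilt [-0.  0. -1.] F [ 0.7 -0.1 -3.6] w 0.713 gf 35.0
shift cm [-0.09  0.11 10.86] turn 0.1
```

Call:
play_rows --increments "-0.13 0.06 3 0.1 -1;0 0 4 0 -1;0 0 4 0 -1;0 0 3.5 0 -1;0 0 1.5 0 -1"

```text
clock: 13.27
position: [0.4735, -0.2762, 0.1838]
ee_rot: [-2.595, -1.762, 0.005]
force: [-0.9, 0.7, -2.9]
width: 0.709
gripper_force: 35.0
```

Call:
play_rows --increments "0 0 0 0 -1;0 0 0 0 -1;0 0 0 0 -1;0 0 0 0 -1"

```text
clock: 13.6
position: [0.4775, -0.2778, 0.1902]
ee_rot: [2.597, 1.762, 0.002]
force: [0.5, -0.7, -3.1]
width: 0.71
gripper_force: 35.0
```

```bash
python3 m.py; python3 -c "
from h import *
to(.4763,-.2764,.069,68.4)
a=vision.get_image('top');b=vision.get_image('side')
save(a,'q1.png',(200,300,300,400),4);save(b,'q2.png',(120,220,300,400),4)
cv2.imwrite('pics/q3.png',np.hstack([cv2.imread('pics/q1.png'),cv2.imread('pics/q2.png')]))"
```

```text
[ 0.4775 -0.2778  0.1902] 68.31
side 177
  tool x face 1 117 offset mm 2.03
  tool y face -1 38 offset mm 2.5
  pct [[-16.9, -32.0], [29.1, 24.2]]
top 50
  tool x face 1 43 offset mm 1.26
  pct [[23.5, -32.5], [24.8, 28.8]]
t 13.7 pos [ 0.4771 -0.2779  0.1898] yaw 68.29 tilt [-0.     0.003 -1.   ] F [ 0.3  0.3 -2.6] w 0.703 gf 35.0
shift cm [ 0.11 -0.16 12.08] turn -0.11
```

View pics/q3.png

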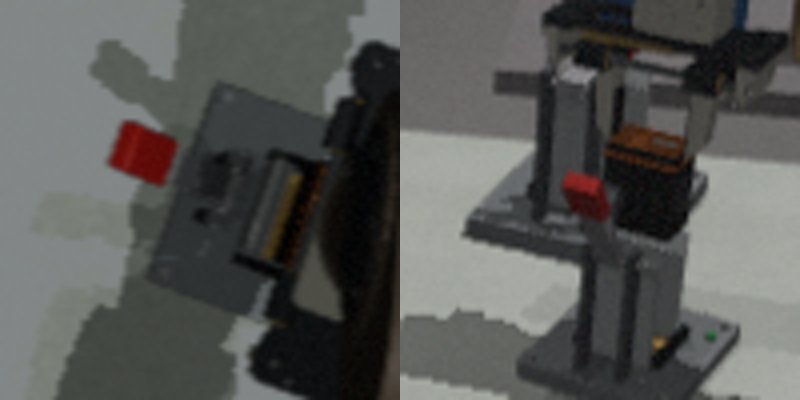

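The module hangs upright over the cheeks (right half: module 650,190; cheeks 640,310), with the lever at 585,195 on the near side and clear.

Call:
play_rows --increments "0.08 -0.1 0.5 0 -1;0 0 0 0 -1;0 0 0 0 -1;0 0 0 0 -1;0 0 0 0 -1"

```text
clock: 14.22
position: [0.4755, -0.2764, 0.1832]
ee_rot: [-2.6, -1.763, -0.0]
force: [-0.3, 1.0, -3.3]
width: 0.71
gripper_force: 35.0
```

```bash
python3 m.py; python3 -c "
from h import *
to(.4763,-.2764,.069,68.4)"
```

```text
[ 0.4755 -0.2764  0.1832] 68.29
side 181
  tool x face 1 119 offset mm 2.02
  tool y face -1 35 offset mm 2.87
  pct [[-18.2, -31.7], [29.0, 18.4]]
top 45
  tool x face 1 38 offset mm 1.38
  pct [[23.7, -32.1], [24.8, 31.3]]
t 14.32 pos [ 0.4756 -0.2765  0.1833] yaw 68.29 tilt [-0.  0. -1.] F [ 0.3 -0.7 -3.8] w 0.712 gf 35.0
shift cm [ 0.04  0.06 11.43] turn -0.11
```

Call:
play_rows --increments "0.03 0.04 0.8 -0.1 -1;0 0 0.7 0 -1;0 0 0.5 0 -1;0 0 0.5 0 -1;0 0 0.3 0 -1"

```text
clock: 14.73
position: [0.4755, -0.2762, 0.1541]
ee_rot: [-2.598, -1.765, 0.001]
force: [0.4, 0.1, -3.4]
width: 0.71
gripper_force: 35.0
```

Call:
play_rows --increments "0 0 0.3 0 -1;0 0 0.3 0 -1;0 0 0.3 0 -1;0 0 0 0 -1;0 0 0 0 -1"

```text
clock: 15.15
position: [0.476, -0.2763, 0.1462]
ee_rot: [-2.598, -1.766, 0.0]
force: [-0.2, -0.2, -3.5]
width: 0.712
gripper_force: 35.0
```

```bash
python3 -c "
from h import *
to(.4763,-.2764,.069,68.4);print(arm.observe()['ft_torque'].round(2))"
```

```text
t 15.15 pos [ 0.476  -0.2763  0.1462] yaw 68.39 tilt [-0. -0. -1.] F [-0.2 -0.2 -3.5] w 0.712 gf 35.0
shift cm [0.   0.04 7.72] turn -0.01
[-0.11 -0.02 -0.04]
```

Call:
play_rows --increments "0 0 0.8 0 -1;0 0 0.8 0 -1;0 0 0.8 0 -1;0 0 0.8 0 -1;0 0 0.8 0 -1"

```text
clock: 15.57
position: [0.4756, -0.2762, 0.105]
ee_rot: [-2.598, -1.765, 0.001]
force: [0.3, -0.2, -2.2]
width: 0.708
gripper_force: 35.0
```

Call:
play_rows --increments "0 0 0.5 0 -1;0 0 0.3 0 -1;0 0 0 0 -1;0 0 0 0 -1"

```text
clock: 15.9
position: [0.4761, -0.2763, 0.0982]
ee_rot: [-2.598, -1.766, -0.0]
force: [-0.1, -0.1, -3.2]
width: 0.71
gripper_force: 35.0
```

```bash
python3 -c "
from h import *
to(.4763,-.2764,.069,68.4);print(arm.observe()['ft_torque'].round(2))"
```

```text
t 15.9 pos [ 0.4761 -0.2763  0.0982] yaw 68.4 tilt [ 0. -0. -1.] F [-0.1 -0.1 -3.2] w 0.71 gf 35.0
shift cm [-0.    0.03  2.92] turn -0.0
[-0.04 -0.07 -0.01]
```

Call:
play_rows --increments "0 0 0.3 0 -1;0 0 0.2 0 -1;0 0 0.2 0 -1;0 0 0.2 0 -1;0 0 0 0 -1"

```text
clock: 16.32
position: [0.4757, -0.2763, 0.0888]
ee_rot: [-2.598, -1.765, 0.001]
force: [0.6, -0.4, -3.1]
width: 0.709
gripper_force: 35.0
```

Call:
play_rows --increments "0 0 0.2 0 -1;0 0 0.2 0 -1;0 0 0.2 0 -1;0 0 0.2 0 -1;0 0 0 0 -1"

```text
clock: 16.73
position: [0.4759, -0.2763, 0.0808]
ee_rot: [-2.598, -1.765, 0.0]
force: [-0.1, 0.3, -3.5]
width: 0.709
gripper_force: 35.0
```

Now between the lips with no contact; seating is expected at TCP z ≈ 0.069.

Call:
play_rows --increments "0 0 0.3 0 -1;0 0 0.2 0 -1;0 0 0.2 0 -1;0 0 0.2 0 -1;0 0 0 0 -1"

```text
clock: 17.15
position: [0.476, -0.2763, 0.0718]
ee_rot: [-2.598, -1.765, -0.0]
force: [0.8, 0.3, -3.7]
width: 0.709
gripper_force: 35.0
```

Call:
play_rows --increments "0 0 0.1 0 -1;0 0 0.1 0 -1;0 0 0 0 -1"

```text
clock: 17.4
position: [0.476, -0.2763, 0.0701]
ee_rot: [2.598, 1.766, 0.0]
force: [0.9, -0.5, -3.2]
width: 0.712
gripper_force: 35.0
```

Call:
play_rows --increments "0 0 0.1 0 -1;0 0 0 0 -1;0 0 0 0 -1"

```text
clock: 17.65
position: [0.4761, -0.2764, 0.0695]
ee_rot: [2.598, 1.765, -0.0]
force: [0.3, -0.7, 0.5]
width: 0.714
gripper_force: 35.0
```

Call:
play_rows --increments "0 0 0.1 0 -1;0 0 0 0 -1;0 0 0 0 -1"

```text
clock: 17.9
position: [0.4762, -0.2766, 0.0693]
ee_rot: [2.598, 1.765, -0.0]
force: [-3.3, -0.1, 10.3]
width: 0.708
gripper_force: 35.0
```

Call:
play_rows --increments "0 0 0.05 0 -1;0 0 0 0 -1;0 0 0 0 -1"

```text
clock: 18.15
position: [0.4763, -0.2766, 0.0692]
ee_rot: [2.598, 1.765, -0.0]
force: [-3.7, 0.7, 15.8]
width: 0.71
gripper_force: 35.0
```

Call:
play_rows --increments "0 0 0 0 -0.2;0 0 0 0 0.2;0 0 0 0 0.6;0 0 0 0 1;0 0 0 0 1"

```text
clock: 18.57
position: [0.4761, -0.2764, 0.0678]
ee_rot: [2.598, 1.765, 0.0]
force: [0.6, -0.3, 0.1]
width: 0.88
gripper_force: 0.0
```

Call:
play_rows --increments "0 0 0 0 1;0 0 0 0 1;0 0 -1.5 0 1;0 0 -4 0 1;0 0 -4 0 1"

```text
clock: 18.98
position: [0.4746, -0.2756, 0.1624]
ee_rot: [-2.595, -1.764, 0.002]
force: [0.4, -0.4, -0.5]
width: 0.999
gripper_force: 0.0
```

Call:
play_rows --increments "0 0 -4 0 1;0 0 -4 0 1;0 0 -4 0 1;0 0 -4 0 0;0 -4 0 0 -1"

```text
clock: 19.4
position: [0.4479, -0.2648, 0.3318]
ee_rot: [2.587, 1.757, 0.018]
force: [-0.4, -0.3, 0.8]
width: 0.9
gripper_force: 0.0
```

Call:
play_rows --increments "0 -4 0 0 -1;0 -4 0 0 -1;0 -4 0 0 -1;0 -4 0 0 -1;0 0 0 0 -1"

```text
clock: 19.82
position: [0.2843, -0.2002, 0.3225]
ee_rot: [-2.6, -1.763, 0.006]
force: [0.5, 0.3, -0.1]
width: 0.541
gripper_force: 0.0
```

```bash
cat > l.py <<'E'
from h import *
to(.4761,-.2764,.3,68.4); print(arm.observe()['joints'].round(2))
o=np.array([.4763,-.2764]);y=np.radians(68.4);ax=np.array([[np.sin(y),-np.cos(y)],[np.cos(y),np.sin(y)]])
off={'side':(2.4,1.8),'top':(0,1.3)};I=[]
for n in('top','side'):
    p=vision.get_image(n);W=world(p);q=(W[...,:2]-o)@ax.T*1000-off[n];h=W[...,2]*1000;f=p['frame'].astype(int)
    org=(f[...,0]>f[...,2]+40)&(f[...,1]>f[...,2]+12)&(abs(q[...,0])<40)&(abs(q[...,1])<30)
    if org.any(): print(n,'orange',org.sum(),'z',np.percentile(h[org],[10,50,90]).round(1),'x',np.percentile(q[org][:,0],[2,98]).round(1),'y',np.percentile(q[org][:,1],[2,98]).round(1))
    red=(f[...,0]>f[...,1]+40)&(f[...,0]>f[...,2]+40)&(abs(q[...,0])<40)&(abs(q[...,1])<200)&(h>125)
    r=q[red];
    if len(r): print(n,'red',len(r),'x',np.percentile(r[:,0],[2,98]).round(1),'y',np.percentile(r[:,1],[2,50,98]).round(1),'z',np.percentile(h[red],[2,50,98]).round(1),'ang',np.degrees(np.arctan2(np.median(h[red])-135,62-np.median(r[:,1]))).round(1))
    for nm,c,z0,z1 in(('red',(.747,-.134),.115,.13),('teal',(.705,.033),.115,.13),('bottle',(.71,.236),.185,.21)):
        m=(np.hypot(W[...,0]-c[0],W[...,1]-c[1])<.05)&(W[...,2]>z0)&(W[...,2]<z1)
        if m.any(): print(n,nm,np.round(cv2.minAreaRect((W[m][:,:2]*1000).astype(np.float32))[0],1))
    I.append(p['frame'])
import sys
a=cv2.resize(I[0][180:320,290:430],(400,400),interpolation=2);b=cv2.resize(I[1][110:230,280:400],(400,400),interpolation=2)
cv2.imwrite('pics/%s.png'%sys.argv[1],np.hstack([a,b])[...,::-1])
E
python3 l.py l1
```

```text
t 19.82 pos [ 0.2843 -0.2002  0.3225] yaw 68.29 tilt [-0.003 -0.003 -1.   ] F [ 0.5  0.3 -0.1] w 0.541 gf 0.0
shift cm [2.000e-02 2.065e+01 2.200e+00] turn -0.11
[ 1.12 -0.1  -0.58  1.91 -0.05  1.31  0.18]
top orange 370 z [ 97.9 101.  103.3] x [-30.8  29.3] y [-22.   19.8]
top red 182 x [-13.3  14.1] y [104.8 122.7 139. ] z [206.7 230.8 240.4] ang 122.4
top red [ 746.1 -134. ]
top teal [704.4  31.8]
top bottle [708.4 235.2]
side orange 35 z [ 97.8  99.5 101.4] x [-31.8  22. ] y [-25.6  14.8]
side red 47 x [-14.4  14. ] y [112.1 134.2 142.1] z [210.3 233.5 238.6] ang 126.2
side red [ 750.3 -134.5]
side teal [708.5  33. ]
side bottle [711.  236.9]
```

View pics/l1.png

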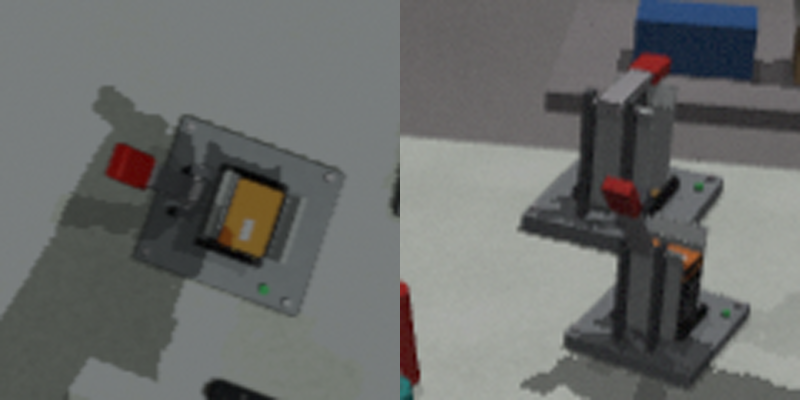

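The picture shows the module seated in the small dock, flush between the cheeks (left half 250,215; top at z≈100 mm). The lever's handle at (130,165) leans out at about 2.17 rad.

Call:
play_rows --increments "0 4.1 0 0 -1;0 4.1 0 0 -1;0 4.1 0 0 -1;0 4.1 0 0 -1;0 4.1 0 0 -1"

```text
clock: 20.33
position: [0.4838, -0.2792, 0.3216]
ee_rot: [-2.599, -1.764, -0.001]
force: [0.5, -0.9, 1.8]
width: 0.092
gripper_force: 0.0
```

Call:
play_rows --increments "3.5 0 0 0 -1;3.5 0 0 0 -1;3.5 0 0 0 -1;3.5 0 0 0 -1;3.5 0 0 0 -1"

```text
clock: 20.75
position: [0.5469, -0.1135, 0.3218]
ee_rot: [-2.597, -1.765, -0.001]
force: [1.7, -0.6, -0.2]
width: 0.004
gripper_force: 0.0
```

Call:
play_rows --increments "0 0 3.6 0 -1;0 0 3.6 0 -1;0 0 3.5 0 -1;0 0 0 0 -1;0 0 0 0 -1"

```text
clock: 21.17
position: [0.5449, -0.1151, 0.2144]
ee_rot: [-2.595, -1.764, 0.003]
force: [-0.0, -1.1, 1.3]
width: 0.006
gripper_force: 0.0
```

```bash
python3 -c "
from h import *
to(.5407,-.1137,.215,68.4);print(arm.observe()['joints'].round(2))"
```

```text
t 21.17 pos [ 0.5449 -0.1151  0.2144] yaw 68.42 tilt [ 0.001 -0.004 -1.   ] F [-0.  -1.1  1.3] w 0.006 gf 0.0
shift cm [-0.03 -0.44 -0.06] turn 0.02
[ 0.62  0.41 -0.7   1.68  0.28  1.17 -0.52]
```

Call:
play_rows --increments "-1.3 -0.4 0 0 -1;-1.3 0 0 0 -1;-1.3 0 0 0 -1;-1.3 0 -0.2 0 -1;-1.3 0 -0.3 0 -1"

```text
clock: 21.58
position: [0.5192, -0.1751, 0.2235]
ee_rot: [2.597, 1.764, 0.004]
force: [-1.2, 0.2, -0.0]
width: 0.003
gripper_force: 0.0
```

Call:
play_rows --increments "-1.2 0 -0.5 0 -1;-1.2 0 -0.5 0 -1;0 0 0 0 -1"

```text
clock: 21.83
position: [0.5102, -0.1997, 0.2341]
ee_rot: [2.598, 1.758, 0.004]
force: [-0.3, -1.4, 0.0]
width: 0.004
gripper_force: 0.0
```

```bash
sed -n 1,99p l.py > /dev/null; python3 l.py l2 | grep -v -e teal -e bottle
```

```text
t 21.83 pos [ 0.5102 -0.1997  0.2341] yaw 68.18 tilt [-0.     0.005 -1.   ] F [-0.3 -1.4  0. ] w 0.004 gf 0.0
shift cm [-8.39 -0.28 -6.59] turn -0.22
[ 0.79  0.36 -0.68  1.68  0.25  1.18 -0.34]
top red 64 x [-11.6  12.8] y [122.7 131.8 138.1] z [230.8 237.2 240.7] ang 124.3
top red [ 745.9 -134. ]
side orange 34 z [ 97.5  99.8 100.9] x [-32.   20.6] y [-28.2  14.3]
side red 34 x [-12.5  12.4] y [129.9 135.6 143.2] z [229.5 234.4 239.5] ang 126.5
side red [ 751.  -133.3]
```

View pics/l2.png

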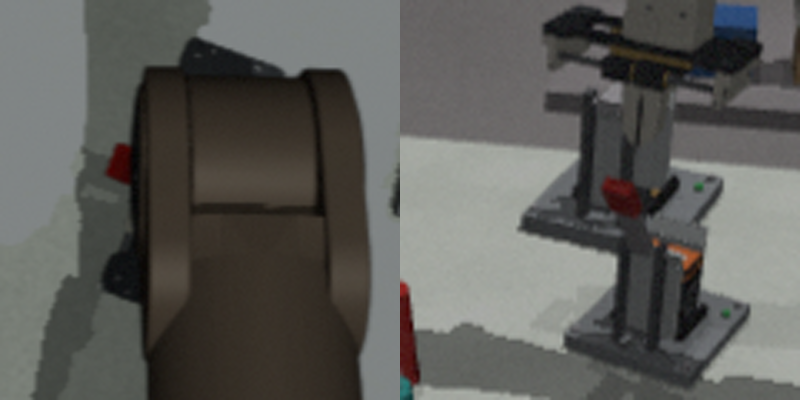

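Run:
```python
from h import *
o=np.array([.4763,-.2764]);y=np.radians(68.4);ax=np.array([[np.sin(y),-np.cos(y)],[np.cos(y),np.sin(y)]])
t=arm.observe()['position'];print('tcp dock',(ax@(t[:2]-o)*1000).round(1),t[2].round(4))
p=vision.get_image('side');W=world(p);q=(W[...,:2]-o)@ax.T*1000-(2.4,1.8);h=W[...,2]*1000
for r in range(135,176,3):
    print(r,[(c,*q[r,c].round(0).astype(int),int(h[r,c])) for c in(345,350,355)])
```

```text
tcp dock [ 2.2 86.4] 0.2327
135 [(345, np.int64(169), np.int64(-210), 188), (350, np.int64(-4), np.int64(125), 332), (355, np.int64(-19), np.int64(121), 334)]
138 [(345, np.int64(156), np.int64(-184), 186), (350, np.int64(7), np.int64(98), 311), (355, np.int64(-11), np.int64(101), 316)]
141 [(345, np.int64(145), np.int64(-162), 183), (350, np.int64(7), np.int64(97), 301), (355, np.int64(-9), np.int64(95), 304)]
144 [(345, np.int64(143), np.int64(-161), 171), (350, np.int64(5), np.int64(98), 292), (355, np.int64(-11), np.int64(97), 295)]
147 [(345, np.int64(160), np.int64(-199), 142), (350, np.int64(5), np.int64(97), 282), (355, np.int64(-13), np.int64(99), 287)]
150 [(345, np.int64(160), np.int64(-199), 128), (350, np.int64(4), np.int64(98), 272), (355, np.int64(-13), np.int64(98), 276)]
153 [(345, np.int64(158), np.int64(-197), 116), (350, np.int64(5), np.int64(94), 260), (355, np.int64(119), np.int64(-211), 120)]
156 [(345, np.int64(158), np.int64(-200), 101), (350, np.int64(138), np.int64(-206), 104), (355, np.int64(121), np.int64(-219), 103)]
159 [(345, np.int64(157), np.int64(-201), 88), (350, np.int64(136), np.int64(-203), 92), (355, np.int64(148), np.int64(-284), 58)]
162 [(345, np.int64(155), np.int64(-197), 76), (350, np.int64(134), np.int64(-201), 80), (355, np.int64(147), np.int64(-284), 44)]
165 [(345, np.int64(2), np.int64(132), 234), (350, np.int64(134), np.int64(-203), 65), (355, np.int64(143), np.int64(-277), 33)]
168 [(345, np.int64(-2), np.int64(139), 228), (350, np.int64(-13), np.int64(126), 226), (355, np.int64(-8), np.int64(73), 202)]
171 [(345, np.int64(0), np.int64(131), 214), (350, np.int64(-12), np.int64(120), 212), (355, np.int64(-9), np.int64(73), 192)]
174 [(345, np.int64(8), np.int64(112), 193), (350, np.int64(-12), np.int64(118), 201), (355, np.int64(109), np.int64(-207), 28)]
```

The reported TCP lies about 24 mm below the real tip of the closed fingers, so the pass went above the handle without touching it. I'll go back and repeat it lower.

Call:
play_rows --increments "0 0 -3 0 -1;3 -0.2 0 0 -1;3 0 0 0 -1;3 0 0 0 -1;0 0 3 0 -1"

```text
clock: 22.4
position: [0.5455, -0.1034, 0.2364]
ee_rot: [2.587, 1.775, 0.018]
force: [1.7, 0.2, -0.0]
width: 0.004
gripper_force: 0.0
```

Call:
play_rows --increments "0 0 3 0 -1;0 0 0.5 0 -1;0 0 0 0 -1;0 0 0 0 -1;0 0 0 0 -1"

```text
clock: 22.82
position: [0.541, -0.1122, 0.1975]
ee_rot: [2.598, 1.764, 0.003]
force: [1.4, -0.8, -0.2]
width: 0.001
gripper_force: 0.0
```

```bash
cat > e.py <<'E'
from h import *
o=np.array([.4763,-.2764]);y=np.radians(68.4);ax=np.array([[np.sin(y),-np.cos(y)],[np.cos(y),np.sin(y)]])
s=arm.observe();t=s['position'];print('tcp dock',(ax@(t[:2]-o)*1000).round(1),t[2].round(4),s['force'].round(1))
p=vision.get_image('side');W=world(p);q=(W[...,:2]-o)@ax.T*1000-(2.4,1.8);h=W[...,2]*1000
m=(abs(q[...,0])<18)&(abs(q[...,1]-(ax@(t[:2]-o))[1]*1000)<20)&(h<t[2]*1000+75)&(h>t[2]*1000-5)
print('tip z',np.percentile(h[m],[1,5,20]).round(1),m.sum())
f=p['frame'].astype(int);red=(f[...,0]>f[...,1]+40)&(f[...,0]>f[...,2]+40)&(abs(q[...,0])<40)&(abs(q[...,1])<200)&(h>125)
if red.any(): print('red',red.sum(),'y',np.percentile(q[red][:,1],[2,50,98]).round(1),'z',np.percentile(h[red],[2,50,98]).round(1))
E
python3 e.py
```

```text
tcp dock [ -0.3 176.4] 0.1975 [ 1.4 -0.8 -0.2]
tip z [225.3 230.3 237.5] 154
red 13 y [124.  131.5 139.4] z [214.2 234.4 237.7]
```

Call:
play_rows --increments "-0.5 0 0.9 0 -1;-1.2 0 0 0 -1;-1.2 0 0 0 -1;-1.2 0 0 0 -1;0 0 0 0 -1"

```text
clock: 23.28
position: [0.5239, -0.154, 0.1869]
ee_rot: [2.601, 1.76, -0.001]
force: [0.4, -0.3, -0.4]
width: 0.004
gripper_force: 0.0
```

```bash
python3 e.py
```

```text
tcp dock [ -0.8 131.3] 0.1869 [ 0.4 -0.3 -0.4]
tip z [214.  218.1 227. ] 141
red 2 y [ 92.5  99.  105.5] z [214.1 216.6 219.1]
```

Call:
play_rows --increments "-1.2 0 -0.2 0 -1;-1.2 0 -0.4 0 -1;-1.2 0 -0.5 0 -1;-1.2 0 -0.6 0 -1;0 0 0 0 -1"

```text
clock: 23.75
position: [0.5061, -0.1983, 0.2043]
ee_rot: [2.6, 1.761, -0.002]
force: [0.3, -0.1, 0.4]
width: 0.008
gripper_force: 0.0
```

```bash
python3 e.py; python3 l.py l3 | grep -e red
```

```text
tcp dock [-1.1 83.6] 0.2043 [ 0.3 -0.1  0.4]
tip z [201.2 205.3 223. ] 184
red 4 y [67.6 70.4 74.5] z [222.6 224.1 229.8]
top red 2 x [-38.2 -38.2] y [148.2 148.2 148.2] z [1207.5 1207.5 1207.5] ang 94.6
top red [ 745.3 -134. ]
side red 7 x [-14.5  -3.7] y [66.3 69.2 73. ] z [219.9 225.1 231.3] ang 94.5
side red [ 750.1 -132.9]
```

View pics/l3.png

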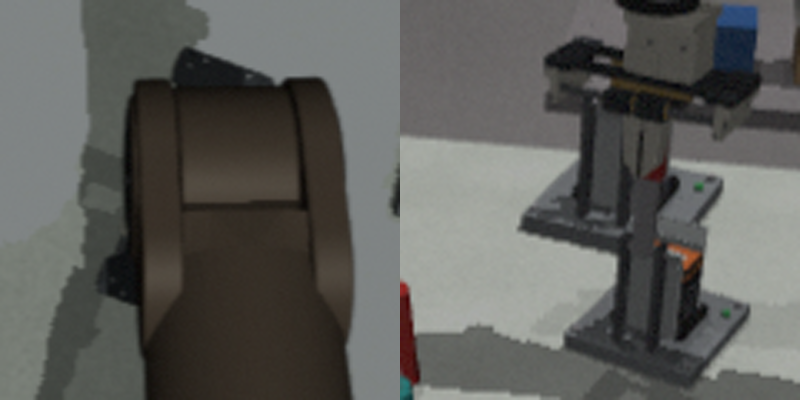

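Call:
play_rows --increments "-1.1 0.1 -0.5 0 -1;-1.1 0 -0.6 0 -1;-1.2 0 0.2 0 -1;-1.2 0 0.3 0 -1;-1.2 0 0.5 0 -1"

```text
clock: 24.32
position: [0.4866, -0.2506, 0.2048]
ee_rot: [2.598, 1.765, 0.001]
force: [1.7, -0.2, 1.8]
width: 0.006
gripper_force: 1.0
```

Call:
play_rows --increments "-1 0 0.6 0 -1;-1 0 0.7 0 -1;-1 0 0.8 0 -1;0 0 0 0 -1"

```text
clock: 24.65
position: [0.4732, -0.2797, 0.1812]
ee_rot: [-2.599, -1.76, 0.004]
force: [0.0, -0.1, -1.1]
width: 0.004
gripper_force: 0.0
```

```bash
python3 e.py; python3 l.py l4 | grep -e red
```

```text
tcp dock [-1.7 -4.2] 0.1812 [ 0.  -0.1 -1.1]
tip z [178.6 181.5 190.2] 210
red 32 y [-19.4  -5.6   2. ] z [191.8 197.8 208. ]
top red 1 x [-38.2 -38.2] y [148.2 148.2 148.2] z [1207.5 1207.5 1207.5] ang 94.6
top red [ 745.1 -134. ]
side red 31 x [-14.  12.] y [-25.6  -6.8  -0.5] z [192.1 196.4 209.1] ang 41.7
side red [ 750.  -132.8]
```

View pics/l4.png

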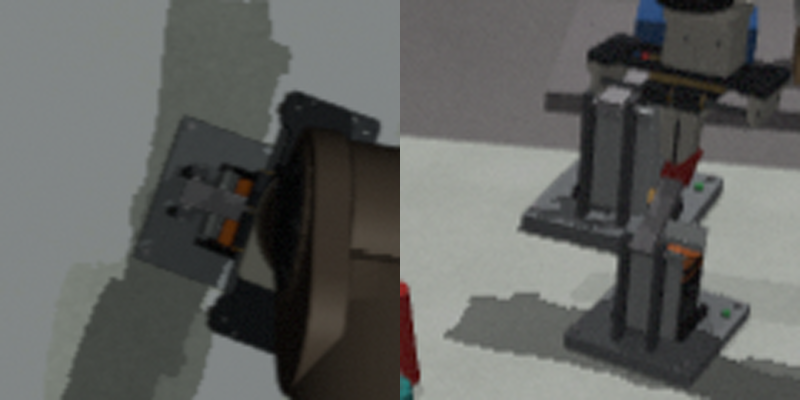

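The lever is past upright at about 40°, with its handle under the fingertip (right half 683,165). Continuing the arc.

Call:
play_rows --increments "-0.7 0.1 1 0 -1;-0.7 0 1 0 -1;-0.6 0 1.1 0 -1;-0.4 0 1 0 -1;-0.3 0 0.9 0 -1"

```text
clock: 25.22
position: [0.4659, -0.3033, 0.1321]
ee_rot: [-2.598, -1.764, 0.001]
force: [0.2, 0.8, 0.9]
width: 0.004
gripper_force: 0.7
```

Call:
play_rows --increments "-0.2 0 0.6 0 -1;0 0 0.4 0 -1;0 0 0 0 -1"

```text
clock: 25.47
position: [0.4651, -0.3045, 0.1226]
ee_rot: [-2.597, -1.764, 0.001]
force: [-0.3, -0.5, -0.0]
width: 0.005
gripper_force: 0.0
```

```bash
python3 e.py
```

```text
tcp dock [ -0.1 -30.3] 0.1226 [-0.3 -0.5 -0. ]
tip z [118.8 122.4 144.3] 168
red 8 y [-56.3 -37.7  -5.3] z [140.5 146.4 290.7]
```

Call:
play_rows --increments "0 0 0.2 0 -1;0 0 0.2 0 -1;0 0 0 0 -1"

```text
clock: 25.77
position: [0.466, -0.3046, 0.1198]
ee_rot: [2.598, 1.766, 0.0]
force: [0.1, -0.6, 0.7]
width: -0.0
gripper_force: 0.0
```

Call:
play_rows --increments "0 0 0.15 0 -1;0 0 0 0 -1"

```text
clock: 25.93
position: [0.466, -0.3046, 0.1183]
ee_rot: [2.598, 1.765, 0.0]
force: [0.3, -0.1, 0.2]
width: 0.004
gripper_force: 0.1
```

Call:
play_rows --increments "0 0 0.1 0 -1;0 0 0 0 -1"

```text
clock: 26.1
position: [0.466, -0.3047, 0.1178]
ee_rot: [2.598, 1.765, -0.0]
force: [-2.2, 0.4, 5.7]
width: 0.005
gripper_force: 2.7
```

Call:
play_rows --increments "0 0 0.1 0 -1;0 0 0 0 -1;0 0 0 0 -1"

```text
clock: 26.35
position: [0.466, -0.3048, 0.1176]
ee_rot: [2.598, 1.765, -0.0]
force: [-4.8, 1.2, 14.5]
width: 0.005
gripper_force: 7.4
```

Call:
play_rows --increments "0 0 0.1 0 -1;0 0 0 0 -1;0 0 0 0 -1"

```text
clock: 26.6
position: [0.4661, -0.3048, 0.1174]
ee_rot: [2.597, 1.764, -0.001]
force: [-8.1, 2.7, 24.5]
width: 0.002
gripper_force: 11.8
```

Firm stop at the expected height. Retreat upward and check.

Call:
play_rows --increments "0 0 -2 0 -1;0 0 -4 0 -1;0 0 -4 0 -1;0 0 -4 0 -1;0 -4 -2 0 -1"

```text
clock: 27.02
position: [0.437, -0.2925, 0.2787]
ee_rot: [2.592, 1.763, 0.01]
force: [-0.1, -0.7, 0.9]
width: 0.006
gripper_force: 0.0
```

Call:
play_rows --increments "0 -4 0 0 -1;0 -4 0 0 -1;0 -4 0 0 -1;0 -4 0 0 -1;0 0 0 0 -1"

```text
clock: 27.43
position: [0.2761, -0.2292, 0.2732]
ee_rot: [-2.599, -1.762, 0.008]
force: [-0.7, -0.4, 0.1]
width: 0.006
gripper_force: 0.0
```

```bash
python3 l.py l5
python3 - <<'E'
from h import *
o=np.array([.4763,-.2764]);y=np.radians(68.4);ax=np.array([[np.sin(y),-np.cos(y)],[np.cos(y),np.sin(y)]])
for n,off in(('top',(0,1.3)),('side',(2.4,1.8))):
    W=world(vision.get_image(n));q=(W[...,:2]-o)@ax.T*1000-off;h=W[...,2]*1000
    m=(abs(q[...,0])<8)&(q[...,1]<40)&(q[...,1]>-60)&(h>132)&(h<170)
    for a,b in((-60,-22),(-15,40)):
        k=m&(q[...,1]>a)&(q[...,1]<b)
        if k.sum()>5: print(n,a,k.sum(),'z med',np.median(h[k]).round(1),'slope deg',np.degrees(np.polyfit(q[k][:,1],h[k],1)[0]).round(2))
E
```

```text
t 27.43 pos [ 0.2761 -0.2292  0.2732] yaw 68.27 tilt [-0.003 -0.004 -1.   ] F [-0.7 -0.4  0.1] w 0.006 gf 0.0
shift cm [ 3.01 20.32 -2.77] turn -0.13
[ 1.26 -0.04 -0.67  1.98 -0.02  1.19  0.21]
top orange 217 z [ 98.1 100.9 103.6] x [-31.2  29.9] y [-21.9  19.4]
top red 199 x [-38.2  14.1] y [-62.2 -41.1 148.2] z [ 139.2  143.5 1207.5] ang 4.7
top red [ 746.2 -134. ]
top teal [704.2  31.5]
top bottle [708.2 235.1]
side orange 20 z [ 97.8  99.5 101. ] x [-29.3  -7.8] y [-26.4  13.5]
side red 49 x [-13.7  12.9] y [-59.8 -37.3 -18.6] z [135.4 142.1 144.1] ang 4.1
side red [ 749.9 -133.1]
side teal [707.   30.9]
side bottle [712.  236.8]
top -60 96 z med 143.4 slope deg -1.67
top -15 139 z med 141.4 slope deg -1.3
side -60 18 z med 142.3 slope deg 0.47
side -15 32 z med 140.5 slope deg 1.68
```

View pics/l5.png

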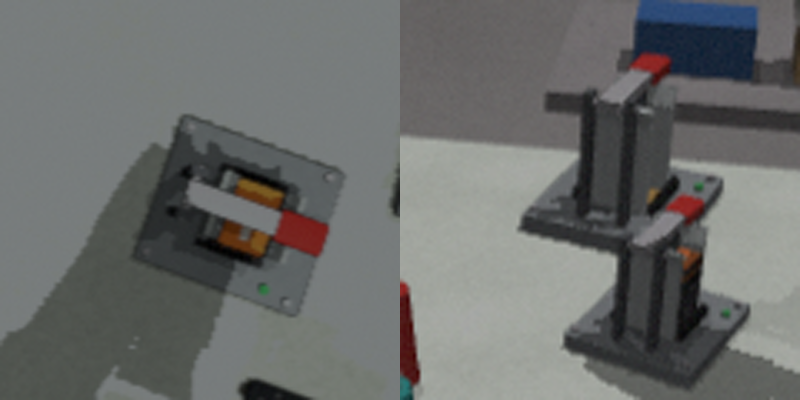

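The lever is level over the seated module (handle top at about 143 mm, as expected when shut), and the cones and bottle have not moved.

```bash
python3 -c "
from cell import job
print(job.sign_off())"
```

```text
the job is handed in; nothing more can be done
None
```

The module is fully seated in the smaller dock after being stood on the table and regripped, the lever is shut over it, and the job was handed in at about 27.5 s; the cones and bottle stayed where they were.

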